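Unpile the tea things and lay them out

TASK

The washed tea things were left in one pile on the shelf: take it apart and lay the tea out. The narrower saucer goes in the middle of the square slate coaster, the wider saucer in the middle of the round cork coaster with the green cup standing in it, and the lid goes back on the sugar bowl, fully seated. Keep the crockery upright, set each piece down without dropping it, and leave the sugar bowl, spoon holder, milk jug and tea tin where they stand.

Things in the scene. Friction and masses are not known exactly. Their poses are not given: they have to be found in the camera images.
- saucer_wide: wider of two small round grey-beige stoneware saucers: 68 mm across the rim, 20 mm high, wall 3.5 mm, outside upright from 11 mm to the rim. Solid foot 46 mm across, 6 mm high; flat inner floor about 50 mm across, 10 mm above the underside. At the start it stands on the shelf, at the bottom of the pile. Origin: centre of its underside, z up. About 110 g
- saucer_narrow: narrower saucer: 57 mm across the rim, 26 mm high, wall 3.5 mm, outside upright from 17 mm to the rim. Solid foot 38 mm across, 12 mm high; inner floor 16 mm above the underside. At the start it stands on the wide saucer's floor (underside 10 mm above the shelf), its rim 16 mm above the wide one's. Origin: centre of its underside, z up. About 90 g
- cup: small green ceramic tea cup, no handle: 52 mm high, 47 mm across from 26 mm up to the rim, narrowing below to 37 mm at 10 mm up and a foot 33 mm across. At the start it stands on the narrow saucer's floor, on top of the pile (underside 26 mm above the shelf). Origin: centre of its underside, z up. About 110 g
- sugar_lid: lid of the sugar bowl: steel disc 68 mm across, 4 mm thick, over a plug 49 mm across and 8 mm deep; upright round black knob 20 mm across from 16 to 34 mm above the lid's underside, on a 12 mm stem. At the start it lies right way up on the shelf, on its plug. Origin: centre of the plug's underside, z up. About 70 g
- sugar_bowl: clear glass sugar bowl with sugar in it, open, loose on the shelf: 84 mm across the belly, 62 mm high, mouth 58 mm across inside. With the lid seated its disc rests on the rim and the lid's origin is 54 mm above the bowl's. Origin: centre of its underside, z up. About 400 g
- cork_coaster: round cork coaster, 96 mm across, 6 mm thick, fixed on the shelf. Origin: centre of its underside, 6 mm below its top
- slate_coaster: square dark slate coaster, 94 by 94 mm, 6 mm thick, fixed on the shelf. Origin: centre of its underside, 6 mm below its top; x and y along its sides
- spoon_holder: bystander: round stainless holder 68 mm across and 95 mm high, with teaspoons standing in it up to 165 mm high, within 45 mm of its axis. Loose. Origin: centre of its underside
- milk_jug: bystander: white ceramic milk jug, 70 mm across, 80 mm high, with a handle reaching 58 mm from its axis on its +y side. Loose. Origin: centre of its underside
- tea_tin: bystander: square metal tea tin, 71 by 71 mm, 104 mm high. Loose. Origin: centre of its underside. The shelf between the listed things is bare; the other equipment (kettle, tins, jars, boxes) stands beyond them, along the shelf's far edge and sides

How it is judged:
At the end, for the whole second after the job is handed in: Level and at rest: wide saucer on cork and narrow saucer on slate (centres within 15 mm), cup on wide saucer's floor (10 mm), lid seated in the bowl (7 mm, disc on rim within 3 mm); bowl, spoon holder, jug and tin upright, within 30 mm of where they stood; all released (horizontal distance between saucer_wide and cork_coaster below 0.015 m and z of saucer_wide in the frame of cork_coaster between 0.003 and 0.009 m and angle between each of saucer_wide, cup, saucer_narrow's own z axis and vertical below 0.08 rad and horizontal distance between cup and saucer_wide below 0.01 m and z of cup in the frame of saucer_wide between 0.007 and 0.013 m and horizontal distance between saucer_narrow and slate_coaster below 0.015 m and z of saucer_narrow in the frame of slate_coaster between 0.003 and 0.009 m and horizontal distance between sugar_lid and sugar_bowl below 0.007 m and z of sugar_lid in the frame of sugar_bowl between 0.051 and 0.057 m and angle between the z axis of sugar_lid and the z axis of sugar_bowl, either way round below 0.06 rad and distance of each of sugar_bowl, spoon_holder, milk_jug, tea_tin from where it was at the start of the episode below 0.03 m and angle between sugar_bowl's own z axis and vertical below 0.06 rad and angle between each of spoon_holder, milk_jug, tea_tin's own z axis and vertical below 0.1 rad and linear speed of each of saucer_wide, saucer_narrow, cup, sugar_lid, sugar_bowl below 0.02 m/s); the robot touches nothing.
It fails at once if the cup or a saucer is tipped over by more than about 45 degrees (angle between any of saucer_wide, saucer_narrow, cup's own z axis and vertical above 0.8 rad).
It fails at once if the cup, a saucer or the lid is dropped: it moves faster than 0.7 m/s out of the fingers (a free fall of more than about 25 mm) ((linear speed of saucer_wide above 0.7 m/s and contact force between the fingers and saucer_wide below 0.1 N) or (linear speed of saucer_narrow above 0.7 m/s and contact force between the fingers and saucer_narrow below 0.1 N) or (linear speed of cup above 0.7 m/s and contact force between the fingers and cup below 0.1 N) or (linear speed of sugar_lid above 0.7 m/s and contact force between the fingers and sugar_lid below 0.1 N)).
It fails at once if the sugar bowl, spoon holder, milk jug or tea tin is pushed more than 40 mm from its place or tipped by more than 0.5 rad (distance of any of spoon_holder, milk_jug, tea_tin, sugar_bowl from where it was at the start of the episode above 0.04 m or angle between any of spoon_holder, milk_jug, tea_tin, sugar_bowl's own z axis and vertical above 0.5 rad).
It also fails if it takes over 128 s, if anything falls off the work surface, if the arm or the gripper's body presses on something with over 40 N, if the wrist force passes 120 N, or if a joint passes its speed limit or range.

ROBOT

A 7-joint arm with a two-finger parallel gripper is mounted at the origin on the work surface. World frame = base frame: x ahead of the robot, y to its left, z up, the work surface at z = 0. Lengths are in m, angles in rad, forces in N, time in s.
With the tool pointing down it reaches from about 0.4 to 0.925 m from the base axis. Payload 4.1 kg.
Tool frame: the origin (TCP) lies on the centre line of the jaws, within the pads' length; the fingertips stand 19 mm ahead of it and the grasp point (between the pads) is the TCP; z points along the fingers, y is the line along which they close (so a half turn about z gives the same grasp; the last joint's range is limited). The gripper opens to 85 mm and grips with 20 to 120 N. Pads are 22 mm wide; open, the fingers measure 114 mm over their backs; the gripper's body (76 mm by 85 mm) begins 54 mm behind the grasp point. The pads swing forward as they close: fully open they stand 13 mm farther back than shut.
Start: joints at [1.012, 0.398, 0.045, 1.537, -0.019, 1.207, -0.051], TCP at [0.288, -0.583, 0.23] pointing down, gripper open.
Joint ranges: [-2.82, 2.82], [-0.49, 2.23], [-1.37, 1.46], [0, 2.46], [-1.36, 4.5], [0.23, 2], [-2.94, 2.94]. Speed limits (rad/s): [2.57, 2.57, 3.14, 3.14, 3.14, 3.14, 3.14].

INTERFACE

Orientations are given as a unit quaternion [w, x, y, z].
In Python, from plant import read_state, capture, job_done gives the robot as it stands. The module is installed in compiled form; this text tells all that it offers.
- The arm moves only by the tool play_rows, never from a script. Its argument "increments" is text: rows parted by semicolons, each of 7 numbers parted by spaces: the shift along the tool's x, y, z scaled (see below), then the turn, a rotation vector about the tool's x, y, z scaled (see below), then the closure, from -1 (fully open) to 1 (shut). In form: dx dy dz wx wy wz claw; .... A call has 1 to 12 rows; each row is the pose to reach, as a shift and turn from the pose commanded when the call began, along the tool's axes at that moment; what a row does not reach only later rows make up. The controller multiplies each number of a shift by 0.5 m and each number of a turn by 120 degrees. A row lasts 1/8 s, in which the tool goes at most 62.5 mm and 10.7 degrees, less where a joint would pass 70% of its speed; a pose out of reach is approached as far as the arm can. A call with a number of a shift or a turn outside -1 to 1 is refused whole. A call with a gripper value outside its range is refused whole. The fingers move at their own pace and stop on an object; "squeeze" is the grip in N (left out, the last holds). Time passes only in rows, so rows that repeat a pose let the fingers close. It gives the time, the measured TCP pose, the force, the opening and the grip force at its end, in the units of the state.
- read_state(): the state, without advancing time (a new reading comes with each control period).
- capture(name): name is "side" or "top"; returns a dict with "color" (400x640x3 uint8, blue, green, red), "mtx" (3x3 intrinsics, pixels), "distortion" ([k1, k2, p1, p2, k3] as OpenCV has them; the pictures are not rectified), "world_to_cam" (4x4, takes a point from world to camera coordinates). Camera axes: x right, y down, z forward; pixel columns grow to the right and rows downward; lengths in m; the calibration is good to about 2 mm. A picture is of the moment at which its call begins. There is no depth.
- job_done(): hands the job in; it is judged then, once.
The state is a dict: "t": time; "joint_positions": joint angles; "qd": joint speeds; "joint_efforts": joint torques, N m; "position": TCP position; "tcp_rot": TCP orientation; "contact_force": force on the tool from outside, world axes, zero at the start; "moment": the same for the moment, N m; "width": finger opening in m; "gripper_force": force on a finger pad.
Only numpy, scipy, OpenCV 4.12 (cv2) and the standard library are available. Lean on these libraries where they do the work, as an engineer would, in place of code of your own. Each camera call takes 0.05 s, during which the arm holds its last target. There are 200 camera calls.

## Working session

There is one attempt and no reset: what is moved stays moved. The work goes in short steps, Python scripts to look and compute and a tool call to move; the robot and the scene stay as the last step left them, time stands still between calls to the robot, and variables do not carry over. Pictures are saved under pics/ and viewed, at most 14 in all, crops included, and the job is handed in when it is done.

Besides the shell and the picture viewer there is one more tool, called after "Emit:" in YAML: its name, and indented under it one key for each argument. play_rows: Moves the arm, as the interface text tells. Shifts and turns lie within -1 to 1; 1 stands for 0.5 m of shift or 120 degrees of turn. Its arguments: {"type":"object","properties":{"increments":{"type":"string"},"squeeze":{"type":"number"}},"required":["increments"]}

```bash
mkdir -p pics; python3 - <<'E'
from plant import *
import cv2,numpy as np
for n in("side","top"):
    c=capture(n);cv2.imwrite(f"pics/{n}0.png",c["color"])
    np.savez(f"{n}.npz",**c)
    print(n,c["mtx"].tolist(),np.round(c["distortion"],4),np.round(c["world_to_cam"],4).tolist())
s=read_state();print(s["position"],s["tcp_rot"],s["width"],s["t"])
E
```

```text
side [[391.6370055339681, 0.0, 316.422370445279], [0.0, 391.6370055339681, 200.47688304250187], [0.0, 0.0, 1.0]] [-0.0208  0.      0.      0.      0.    ] [[0.9986, -0.0528, 0.002, -0.5217], [-0.0357, -0.7028, -0.7105, 0.0359], [0.0389, 0.7095, -0.7037, 1.0342], [0.0, 0.0, 0.0, 1.0]]
top [[393.50134788446326, 0.0, 321.6417371957104], [0.0, 393.50134788446326, 197.82147523544793], [0.0, 0.0, 1.0]] [-0.0755  0.      0.      0.      0.    ] [[-0.0146, -0.9998, -0.0133, -0.0027], [-0.9951, 0.0158, -0.0974, 0.5349], [0.0976, 0.0118, -0.9952, 1.0221], [0.0, 0.0, 0.0, 1.0]]
[ 0.28822027 -0.58197391  0.22865545] [-8.55298947e-04  9.73674857e-01  2.27939629e-01 -2.60132574e-04] 0.08563684344871104 0.1
```

View pics/top0.png

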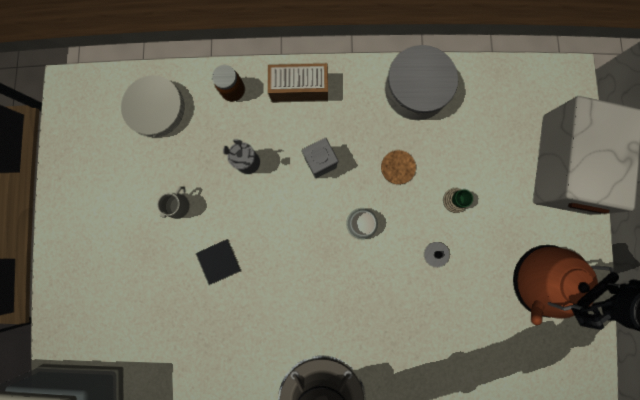

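View pics/side0.png

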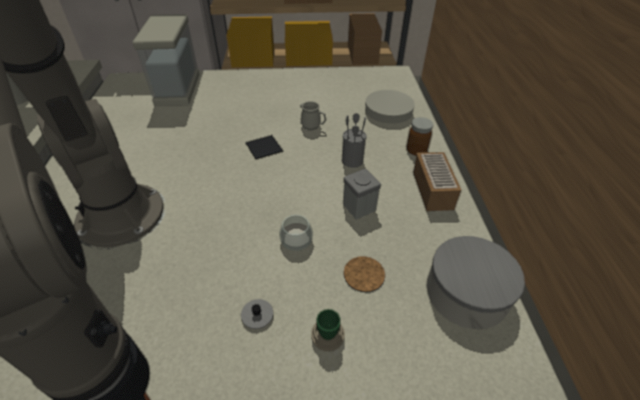

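```bash
cat > h.py <<'E'
import cv2,numpy as np
from plant import *
def grab(n):
    c=capture(n); np.savez(f"{n}.npz",**c); return c
def ray(c,uv,z):
    p=cv2.undistortPoints(np.float64(uv).reshape(-1,1,2),c["mtx"],c["distortion"])[:,0]
    T=c["world_to_cam"];R=T[:3,:3];o=-R.T@T[:3,3]
    d=np.c_[p,np.ones(len(p))]@R
    return o+d*((z-o[2])/d[:,2])[:,None]
def proj(c,P):
    T=c["world_to_cam"];return cv2.projectPoints(np.float64(P).reshape(-1,1,3),cv2.Rodrigues(T[:3,:3])[0],T[:3,3],c["mtx"],c["distortion"])[0][:,0]
def circ(c,x,y,z,d,n=60):
    a=np.linspace(0,2*np.pi,n);return proj(c,np.c_[x+d/2*np.cos(a),y+d/2*np.sin(a),a*0+z])
def crop(img,u,v,k=5,w=25,h=25,curves=()):
    i=cv2.resize(img[v-h:v+h,u-w:u+w],None,fx=k,fy=k,interpolation=cv2.INTER_CUBIC)
    for q in curves: cv2.polylines(i,[np.int32(((q-[u-w,v-h])+.5)*k*16)],False,(0,0,255),1,cv2.LINE_AA,4)
    return i
E
python3 - <<'E'
from h import *
t=dict(np.load("top.npz"));s=dict(np.load("side.npz"))
a=[crop(t["color"],u,v) for u,v in((460,199),(437,254),(363,223),(398,167),(218,261),(172,205))]
b=[crop(s["color"],u,v) for u,v in((328,330),(257,315),(297,234),(365,273),(265,147),(312,116))]
I=np.vstack([np.hstack(a[:3]),np.hstack(a[3:]) ])
J=np.vstack([np.hstack(b[:3]),np.hstack(b[3:]) ])
cv2.imwrite("pics/ct.png",I);cv2.imwrite("pics/cs.png",J)
print("slate")
# segmentation
g=t["color"].astype(int)
def seg(name,c,m,u,v,z,w=25):
    M=np.zeros(m.shape,np.uint8);M[v-w:v+w,u-w:u+w]=m[v-w:v+w,u-w:u+w]*255
    cs,_=cv2.findContours(M,0,1);k=max(cs,key=cv2.contourArea)
    r=cv2.minAreaRect(k);mm=cv2.moments(M*0+cv2.drawContours(M*0,[k],-1,1,-1))
    ce=[mm["m10"]/mm["m00"],mm["m01"]/mm["m00"]]
    print(name,np.round(ce,1),"world",ray(c,[ce],z)[0].round(4),"box size",[np.round(np.linalg.norm(x),4) for x in np.diff(ray(c,cv2.boxPoints(r),z),axis=0)[:2]],"edge yaw",np.degrees(np.arctan2(*np.diff(ray(c,cv2.boxPoints(r),z),axis=0)[0][[1,0]])).round(1))
for n,c,uvs in(("top",t,((218,261),(398,167))),("side",s,((265,147),(365,273)))):
    g=c["color"].astype(int);print(n)
    seg("slate",c,g.sum(2)<170,*uvs[0],.006)
    seg("cork",c,(g[...,2]-g[...,0]>40),*uvs[1],.006)
    hs=cv2.cvtColor(c["color"],cv2.COLOR_BGR2HSV)
    u=((460,199) if n=="top" else (328,322))
    seg("cup",c,(g[...,1]-g[...,2]>20)&(g[...,1]-g[...,0]>0),*u,.078)
E
```

```text
slate
top
slate [218.1 261.6] world [0.3679 0.2718 0.006 ] box size [np.float64(0.0943), np.float64(0.0919)] edge yaw -66.8
cork [398.2 166.7] world [ 0.619  -0.2213  0.006 ] box size [np.float64(0.0939), np.float64(0.0917)] edge yaw -90.8
cup [462.3 198.8] world [ 0.5214 -0.3691  0.078 ] box size [np.float64(0.0174), np.float64(0.0137)] edge yaw -29.2
side
slate [263.8 146.9] world [0.3705 0.2666 0.006 ] box size [np.float64(0.1043), np.float64(0.0958)] edge yaw 24.0
cork [363.9 273.4] world [ 0.6194 -0.2238  0.006 ] box size [np.float64(0.0952), np.float64(0.0942)] edge yaw -3.0
cup [327.8 327.6] world [ 0.5228 -0.3892  0.078 ] box size [np.float64(0.0221), np.float64(0.0384)] edge yaw 81.6
```

View pics/ct.png

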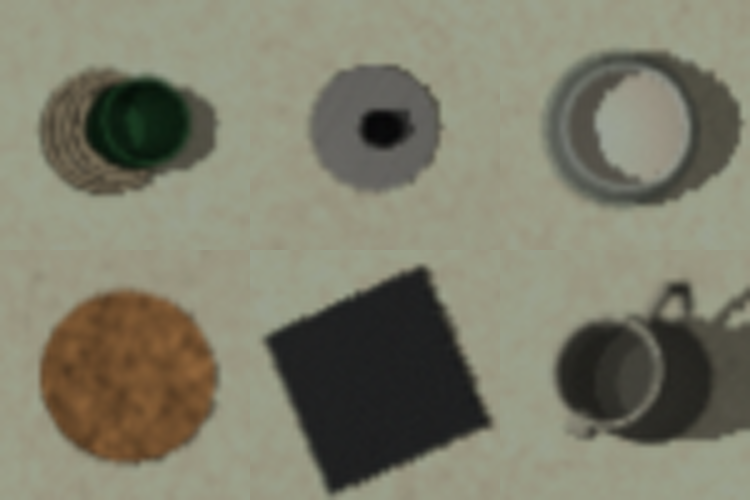

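View pics/cs.png

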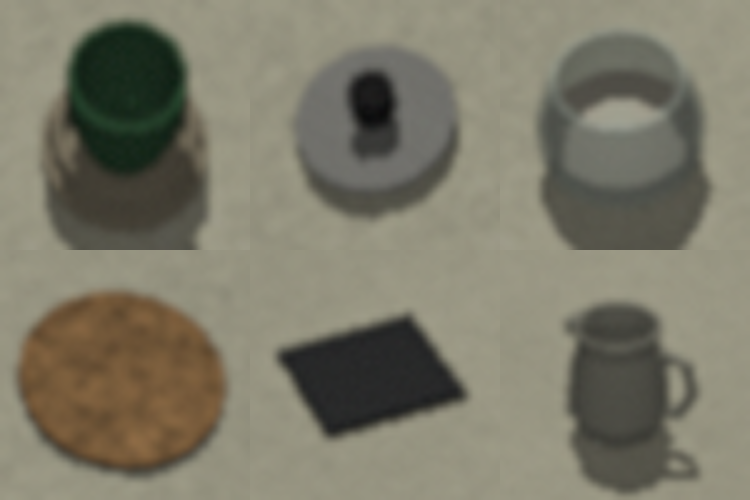

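Top crop: the pile cup rim is centred near (462.5,198.4), the lid disc at (437,254.4) and the bowl rim at (363,223). Side crop: cup rim (328.5,319.8), lid disc (257.3,313.4), bowl rim (295.8,225). Next I triangulate and check these.

```bash
python3 - <<'E'
from h import *
from scipy.optimize import least_squares
t=dict(np.load("top.npz"));s=dict(np.load("side.npz"))
for n,a,b,z in(("cup rim",(462.2,198),(328.1,319.4),.078),("lid disc",(436.6,254),(256.9,313),.012),("bowl rim",(362.8,222.7),(295.4,224.7),.062),("knob",(436.2,253.4),(256.6,308.5),.034)):
    A=ray(t,[a],z)[0];B=ray(s,[b],z)[0]
    r=least_squares(lambda P:np.r_[proj(t,[P])[0]-a,proj(s,[P])[0]-b],A).x
    print(n,A.round(4),B.round(4),"tri",r.round(4))
# outer contour of the pile/lid/bowl: circle overlays
P=(A+B)/2
T=lambda c,u,v,L:crop(c["color"],u,v,curves=[circ(c,*q) for q in L])
pile=(.518,-.370);lid=ray(t,[(436.6,254)],.012)[0];bowl=ray(t,[(362.8,222.7)],.062)[0]
rows=[]
pm=(ray(t,[(462.2,198)],.078)[0]+ray(s,[(328.1,319.4)],.078)[0])/2
lm=(ray(t,[(436.6,254)],.012)[0]+ray(s,[(256.9,313)],.012)[0])/2
bm=(ray(t,[(362.8,222.7)],.062)[0]+ray(s,[(295.4,224.7)],.062)[0])/2
for c,uv in((t,((460,199),(437,254),(363,223))),(s,((328,330),(257,315),(297,234)))):
    rows.append(np.hstack([T(c,*uv[0],[(*pm[:2],.078,.047),(*pm[:2],.02,.068)]),T(c,*uv[1],[(*lm[:2],.012,.068),(*lm[:2],.029,.020)]),T(c,*uv[2],[(*bm[:2],.062,.058),(*bm[:2],.03,.084)])]))
cv2.imwrite("pics/ov.png",np.vstack(rows));print(pm,lm,bm)
E
```

```text
cup rim [ 0.5235 -0.369   0.078 ] [ 0.5246 -0.3727  0.078 ] tri [ 0.5245 -0.3705  0.0737]
lid disc [ 0.3804 -0.3158  0.012 ] [ 0.3811 -0.3152  0.012 ] tri [ 0.3809 -0.3156  0.0127]
bowl rim [ 0.4657 -0.1155  0.062 ] [ 0.4663 -0.1168  0.062 ] tri [ 0.466  -0.1156  0.0606]
knob [ 0.383  -0.3087  0.034 ] [ 0.383  -0.3174  0.034 ] tri [ 0.3819 -0.3115  0.0239]
[ 0.52404473 -0.37086218  0.078     ] [ 0.38074009 -0.3154748   0.012     ] [ 0.46601543 -0.11614501  0.062     ]
```

View pics/ov.png

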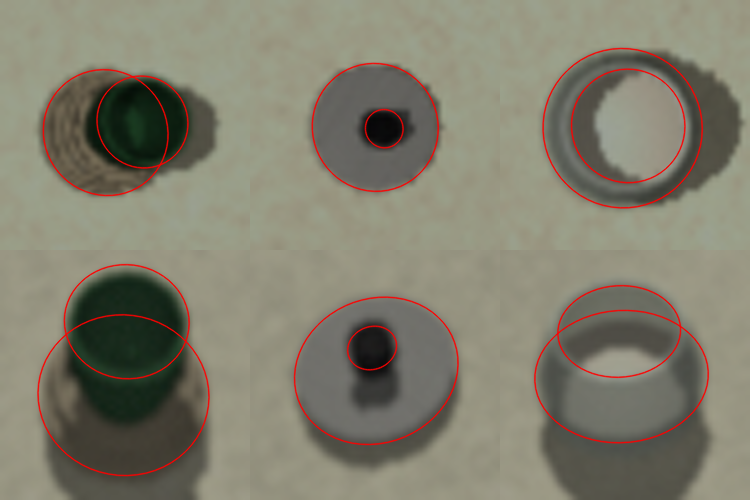

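Emit:
play_rows:
  increments: "0 0 0 0 0 0.08 -1;0 0 0 0 0 0.15 -1;0 0 0 0 0 0.2195 -1;0 0 0 0 0 0.2195 -1;0 0 0 0 0 0.2195 -1"
  squeeze: 30

```text
t: 0.72
position: [0.2885, -0.5823, 0.2293]
tcp_rot: [-0.0, 1.0, 0.001, -0.0]
contact_force: [0.5, 1.0, -0.3]
width: 0.0853
gripper_force: 0.0
```

The overlays fit within about 1 px, so the positions are: pile (.524,-.371), lid (.381,-.3155), bowl (.466,-.116), cork (.619,-.2225), slate (.369,.27). Now I move over the cup.

Emit:
play_rows:
  increments: "0.08 -0.07 0 0 0 0 -1;0.17 -0.15 0.02 0 0 0 -1;0.26 -0.235 0.06 0 0 0 -1;0.35 -0.31 0.1 0 0 0 -1;0.43 -0.385 0.14 0 0 0 -1;0.471 -0.422 0.158 0 0 0 -1;0.471 -0.422 0.158 0 0 0 -1;0.471 -0.422 0.22 0 0 0 -1;0.471 -0.422 0.28 0 0 0 -1;0.471 -0.422 0.32 0 0 0 -1;0.471 -0.422 0.322 0 0 0 -1;0.471 -0.422 0.322 0 0 0 -1"

```text
t: 2.22
position: [0.5244, -0.3725, 0.0697]
tcp_rot: [0.001, 1.0, -0.0, 0.001]
contact_force: [-0.1, 0.2, 0.1]
width: 0.0853
gripper_force: 0.0
```

Emit:
play_rows:
  increments: "0 0 0 0 0 0 -0.3;0 0 0 0 0 0 0;0 0 0 0 0 0 0.3;0 0 0 0 0 0 0.6;0 0 0 0 0 0 1;0 0 0 0 0 0 1;0 0 0 0 0 0 1;0 0 0 0 0 0 1"
  squeeze: 30

```text
t: 3.22
position: [0.5246, -0.3717, 0.07]
tcp_rot: [0.0, 1.0, 0.0, 0.001]
contact_force: [-1.1, 1.1, 5.3]
width: 0.0448
gripper_force: 30.0
```

```bash
python3 - <<'E'
from h import *
t=grab("top");s=grab("side")
cv2.imwrite("pics/g1.png",np.hstack([crop(t["color"],460,195,6,30,40),crop(s["color"],328,320,6,30,40)]));st=read_state();print(st["position"],st["width"],st["gripper_force"])
E
```

```text
[ 0.52460289 -0.37170301  0.06999068] 0.04518669614339835 30.003836452960968
```

View pics/g1.png

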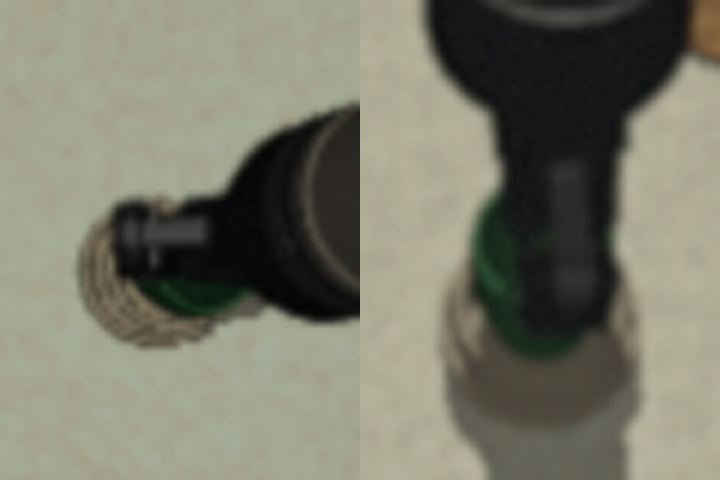

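```bash
python3 - <<'E'
from h import *
t=dict(np.load("top.npz"));s=dict(np.load("side.npz"))
x,y=.5246,-.3717
P=[(x,y,.078),(x,y-.03,.052),(x,y-.03,.09),(x,y-.03,.12),(x,y-.04,.124),(x,y+.04,.124)]
a=(proj(t,P)-[430,155])*6;b=(proj(s,P)-[298,280])*6+[360,0]
print(a.round(),b.round())
E
```

```text
[[199. 255.]
 [247. 260.]
 [279. 251.]
 [307. 244.]
 [335. 243.]
 [141. 246.]] [[540. 233.]
 [546. 362.]
 [549. 305.]
 [551. 256.]
 [554. 281.]
 [534.  43.]]
```

Emit:
play_rows:
  increments: "0 0 -0.01 0 0 0 1;0 0 -0.03 0 0 0 1;0 0 -0.06 0 0 0 1;0 0 -0.1 0 0 0 1;0 0 -0.12 0 0 0 1;0 0 -0.12 0 0 0 1"

```text
t: 4.08
position: [0.5247, -0.372, 0.1302]
tcp_rot: [0.001, 1.0, 0.0, 0.001]
contact_force: [-1.1, -0.3, -0.6]
width: 0.0446
gripper_force: 30.8
```

```bash
python3 - <<'E'
from h import *
t=grab("top");s=grab("side")
cv2.imwrite("pics/g2.png",np.hstack([crop(t["color"],460,195,6,30,40),crop(s["color"],328,310,6,30,40)]));st=read_state();print(st["position"],st["width"],st["contact_force"])
E
```

```text
[ 0.52369699 -0.37125348  0.12840433] 0.04478088460710539 [ 0.57266771  0.72858475 -0.69249637]
```

View pics/g2.png

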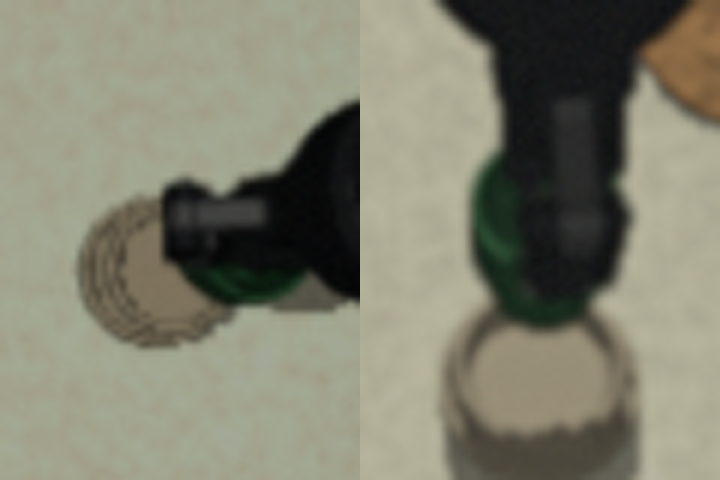

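The cup lifted cleanly: it is at about (543,240) in the side crop, with both saucers left in place. I set it aside at about (.66,-.39).

Emit:
play_rows:
  increments: "0.03 0.004 0 0 0 0 1;0.09 0.012 0 0 0 0 1;0.16 0.022 0 0 0 0 1;0.22 0.03 0 0 0 0 1;0.26 0.035 0.02 0 0 0 1;0.27 0.036 0.07 0 0 0 1;0.27 0.036 0.12 0 0 0 1;0.27 0.036 0.155 0 0 0 1;0.27 0.036 0.166 0 0 0 1;0.27 0.036 0.17 0 0 0 1;0.27 0.036 0.172 0 0 0 1;0.27 0.036 0.172 0 0 0 1"

```text
t: 5.68
position: [0.6597, -0.3888, 0.0448]
tcp_rot: [-0.0, 1.0, 0.0, 0.001]
contact_force: [-2.2, 2.5, 4.9]
width: 0.0446
gripper_force: 31.6
```

Emit:
play_rows:
  increments: "0 0 0 0 0 0 0.2;0 0 0 0 0 0 -0.2;0 0 0 0 0 0 -0.5;0 0 0 0 0 0 -0.8;0 0 0 0 0 0 -0.8;0 0 -0.03 0 0 0 -0.8;0 0 -0.1 0 0 0 -0.8;0 0 -0.19 0 0 0 -0.8;0 0 -0.19 0 0 0 -0.8;-0.1 0 -0.19 0 0 0 -0.8;-0.1 0.12 -0.19 0 0 0 -0.8;-0.1 0.14 -0.19 0 0 0 -0.8"

```text
t: 7.18
position: [0.6048, -0.4652, 0.1371]
tcp_rot: [0.002, 1.0, -0.003, -0.002]
contact_force: [0.4, -0.2, 0.1]
width: 0.077
gripper_force: 0.0
```

```bash
python3 - <<'E'
from h import *
t=grab("top");s=grab("side")
cv2.imwrite("pics/g3.png",np.hstack([crop(t["color"],460,175,6,50,50),crop(s["color"],365,330,6,80,50)])[:,:780]);st=read_state();print(st["position"],st["width"],st["contact_force"])
E
```

```text
[ 0.6080859  -0.46186249  0.13780743] 0.0768098375616598 [ 0.35845191 -0.10269803  0.53064008]
```

View pics/g3.png

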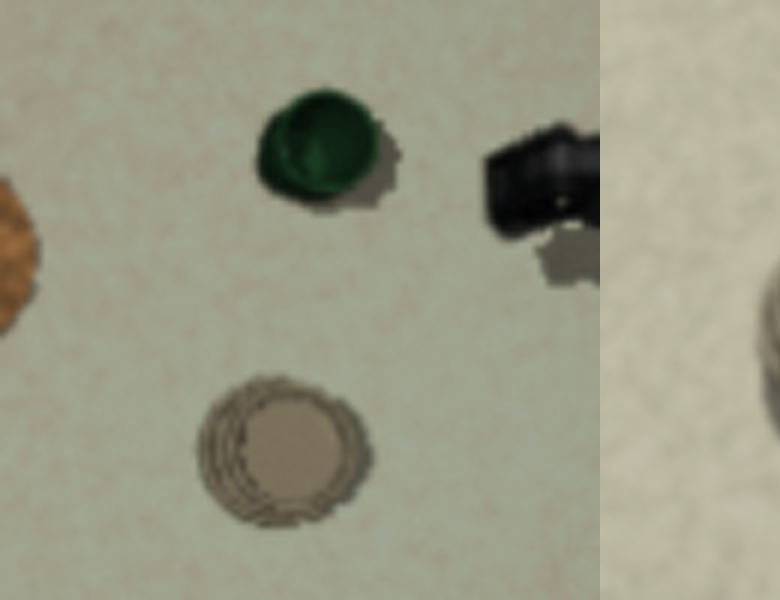

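The cup stands upright at (326,143) in the top crop, and the two saucers are still nested near (280,452).

```bash
python3 - <<'E'
from h import *
t=dict(np.load("top.npz"));s=dict(np.load("side.npz"))
print(ray(t,[(410+326/6-.4,125+143/6-.4)],.052),ray(t,[(410+276/6-.4,125+452/6-.4)],.02),ray(t,[(410+294/6-.4,125+452/6-.4)],.036))
w=ray(t,[(410+276/6-.4,125+452/6-.4)],.02)[0]
w=[.5235,-.371]
cv2.imwrite("pics/g4.png",np.hstack([crop(t["color"],458,200,8,25,25,[circ(t,*w[:2],.02,.068),circ(t,*w[:2],.036,.057)]),crop(s["color"],328,340,8,25,25,[circ(s,*w[:2],.02,.068),circ(s,*w[:2],.036,.057)])]))
E
```

```text
[[ 0.65758389 -0.38970694  0.052     ]] [[ 0.52392428 -0.37094215  0.02      ]] [[ 0.52239929 -0.37369721  0.036     ]]
```

View pics/g4.png

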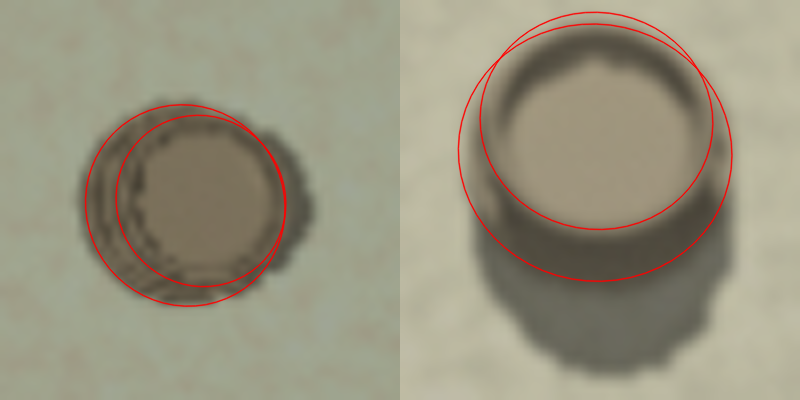

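Emit:
play_rows:
  increments: "-0.06 -0.06 0 0 0 0 -0.6;-0.12 -0.12 0.02 0 0 0 -0.6;-0.172 -0.176 0.04 0 0 0 -0.6;-0.172 -0.176 0.08 0 0 0 -0.6;-0.172 -0.176 0.13 0 0 0 -0.6;-0.172 -0.176 0.17 0 0 0 -0.6;-0.172 -0.176 0.187 0 0 0 -0.6;-0.172 -0.176 0.192 0 0 0 -0.6;-0.172 -0.176 0.192 0 0 0 -0.6;-0.172 -0.176 0.192 0 0 0 -0.6"

```text
t: 8.52
position: [0.5235, -0.372, 0.0424]
tcp_rot: [0.0, 1.0, -0.0, 0.001]
contact_force: [0.1, -0.1, 0.3]
width: 0.0683
gripper_force: 0.0
```

Emit:
play_rows:
  increments: "0 0 0 0 0 0 -0.4;0 0 0 0 0 0 -0.2;0 0 0 0 0 0 0.2;0 0 0 0 0 0 0.6;0 0 0 0 0 0 0.6;0 0 0 0 0 0 0.6;0 0 0 0 0 0 0.6"
  squeeze: 40

```text
t: 9.4
position: [0.523, -0.3715, 0.0416]
tcp_rot: [0.0, 1.0, 0.0, -0.0]
contact_force: [-0.0, 0.3, 0.1]
width: 0.0166
gripper_force: 0.0
```

The fingers closed over the rim without gripping, so the tips stand farther back at this opening than I assumed. I raise the arm straight up and look.

Emit:
play_rows:
  increments: "0 0 -0.02 0 0 0 0.6;0 0 -0.06 0 0 0 0.6;0 0 -0.12 0 0 0 0.6;0 0 -0.2 0 0 0 0.6;0 0.06 -0.2 0 0 0 -0.35;0 0.16 -0.2 0 0 0 -0.35;0 0.24 -0.2 0 0 0 -0.35;0 0.24 -0.2 0 0 0 -0.35;0 0.24 -0.2 0 0 0 -0.35"

```text
t: 10.52
position: [0.5235, -0.4908, 0.1426]
tcp_rot: [-0.0, 1.0, 0.0, 0.001]
contact_force: [0.9, 0.4, -0.4]
width: 0.0576
gripper_force: 0.0
```

```bash
python3 - <<'E'
from h import *
t=grab("top");s=grab("side")
w=[.5235,-.371]
L=[(*w,.02,.068),(*w,.036,.057)]
cv2.imwrite("pics/g5.png",np.hstack([crop(t["color"],458,200,8,25,35,[circ(t,*q) for q in L]),crop(s["color"],328,345,8,25,35,[circ(s,*q) for q in L])]))
st=read_state();print(st["position"],st["width"],st["contact_force"])
E
```

```text
[ 0.52404143 -0.48968549  0.14233642] 0.057620156708581255 [-0.72109841  0.11296022  0.59964662]
```

View pics/g5.png

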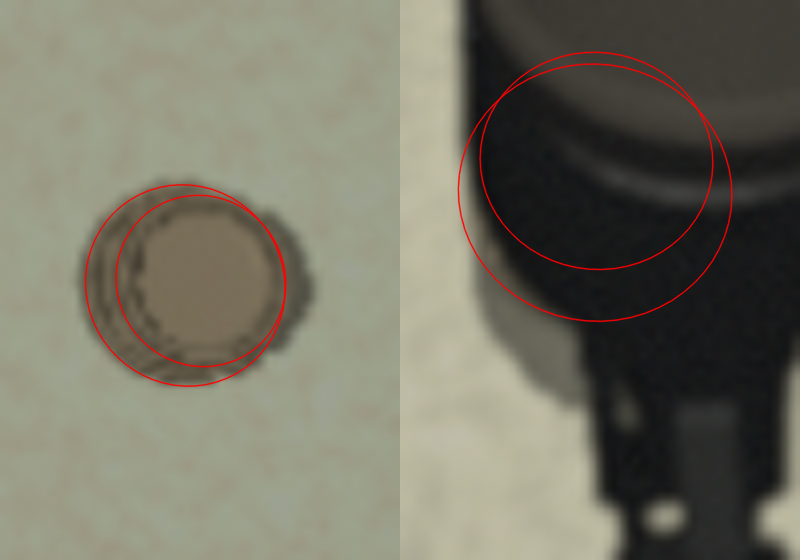

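The saucers haven't moved. I do a touch test on the bare shelf at 57 mm opening.

Emit:
play_rows:
  increments: "0 0 0.08 0 0 0 -0.35;0 0 0.16 0 0 0 -0.35;0 0 0.22 0 0 0 -0.35;0 0 0.237 0 0 0 -0.35;0 0 0.243 0 0 0 -0.35;0 0 0.243 0 0 0 -0.35"

```text
t: 11.38
position: [0.524, -0.4919, 0.0217]
tcp_rot: [0.001, 1.0, 0.0, 0.001]
contact_force: [0.4, -0.2, -0.1]
width: 0.0577
gripper_force: 0.0
```

Emit:
play_rows:
  increments: "0 0 0.004 0 0 0 -0.35;0 0 0.008 0 0 0 -0.35;0 0 0.008 0 0 0 -0.35"

```text
t: 11.75
position: [0.5229, -0.4915, 0.0162]
tcp_rot: [0.0, 1.0, 0.0, -0.0]
contact_force: [-0.6, 0.2, 0.2]
width: 0.0576
gripper_force: 0.0
```

Emit:
play_rows:
  increments: "0 0 0.003 0 0 0 -0.35;0 0 0.006 0 0 0 -0.35;0 0 0.006 0 0 0 -0.35"

```text
t: 12.12
position: [0.5228, -0.4914, 0.0129]
tcp_rot: [-0.0, 1.0, 0.0, -0.0]
contact_force: [-0.4, -0.5, -0.5]
width: 0.058
gripper_force: 0.0
```

Emit:
play_rows:
  increments: "0 0 0.003 0 0 0 -0.35;0 0 0.005 0 0 0 -0.35;0 0 0.005 0 0 0 -0.35"

```text
t: 12.5
position: [0.5229, -0.4914, 0.0105]
tcp_rot: [-0.0, 1.0, 0.0, -0.0]
contact_force: [-0.4, 0.1, 0.7]
width: 0.0573
gripper_force: 0.0
```

Emit:
play_rows:
  increments: "0 0 0.003 0 0 0 -0.35;0 0 0.005 0 0 0 -0.35;0 0 0.005 0 0 0 -0.35"

```text
t: 12.88
position: [0.5229, -0.4914, 0.008]
tcp_rot: [-0.0, 1.0, 0.0, -0.0]
contact_force: [-0.2, -0.2, 0.7]
width: 0.0579
gripper_force: 0.0
```

Emit:
play_rows:
  increments: "0 0 0.003 0 0 0 -0.35;0 0 0.005 0 0 0 -0.35;0 0 0.005 0 0 0 -0.35"

```text
t: 13.25
position: [0.5229, -0.4914, 0.0055]
tcp_rot: [-0.0, 1.0, 0.0, -0.0]
contact_force: [0.2, -0.2, -0.1]
width: 0.0575
gripper_force: 0.0
```

Emit:
play_rows:
  increments: "0 0 0.003 0 0 0 -0.35;0 0 0.005 0 0 0 -0.35;0 0 0.005 0 0 0 -0.35"

```text
t: 13.62
position: [0.5229, -0.4914, 0.003]
tcp_rot: [-0.0, 1.0, 0.0, -0.0]
contact_force: [-0.3, -0.3, -0.5]
width: 0.0578
gripper_force: 0.0
```

```bash
python3 - <<'E'
from h import *
t=grab("top");s=grab("side")
P=[(.523,-.491+d,z) for d in(-.029,.029) for z in(0,.02)]
print(proj(s,P).round(1).tolist(),proj(t,P).round(1).tolist())
st=read_state();print(st["position"],st["width"],st["contact_force"])
cv2.imwrite("pics/g6.png",np.hstack([crop(t["color"],495,200,8,40,30),crop(s["color"],328,366,5,35,34)[:480]]) if 0 else crop(t["color"],500,200,8,45,35))
E
```

```text
[[332.3, 417.6], [332.7, 414.0], [329.8, 383.9], [330.1, 379.8]] [[506.3, 200.1], [509.6, 199.4], [485.8, 200.4], [488.8, 199.7]]
[ 0.52300195 -0.49149818  0.0031167 ] 0.057636113397376516 [-0.39886425  0.73971997 -0.71470627]
```

View pics/g6.png

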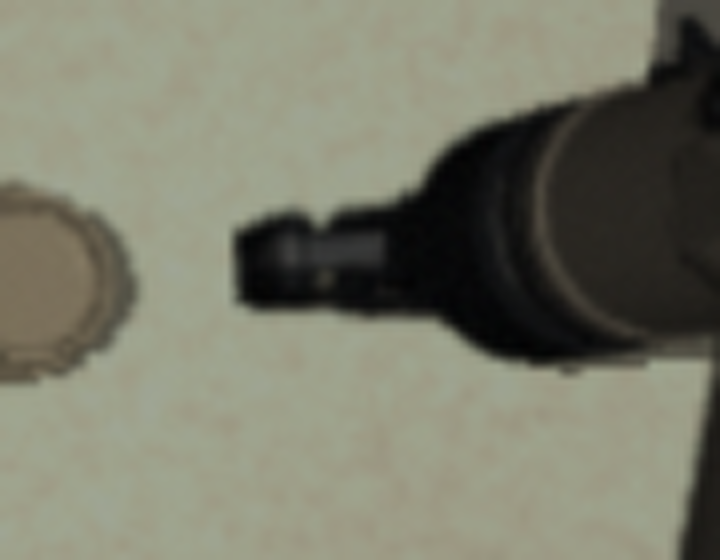

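No contact even at a reported z of 3 mm. I keep probing in small steps.

Emit:
play_rows:
  increments: "0 0 0.003 0 0 0 -0.35;0 0 0.005 0 0 0 -0.35;0 0 0.005 0 0 0 -0.35"

```text
t: 14.1
position: [0.5229, -0.4914, 0.0005]
tcp_rot: [-0.0, 1.0, 0.0, -0.0]
contact_force: [0.6, 0.4, 0.8]
width: 0.0576
gripper_force: 0.0
```

Emit:
play_rows:
  increments: "0 0 0.003 0 0 0 -0.35;0 0 0.005 0 0 0 -0.35;0 0 0.005 0 0 0 -0.35"

```text
t: 14.48
position: [0.5229, -0.4915, -0.002]
tcp_rot: [-0.0, 1.0, 0.0, -0.0]
contact_force: [-0.3, -0.2, -0.0]
width: 0.058
gripper_force: 0.0
```

Emit:
play_rows:
  increments: "0 0 0.003 0 0 0 -0.35;0 0 0.005 0 0 0 -0.35;0 0 0.005 0 0 0 -0.35"

```text
t: 14.85
position: [0.5229, -0.4914, -0.0045]
tcp_rot: [-0.0, 1.0, 0.0, -0.0]
contact_force: [0.3, -0.2, -0.4]
width: 0.0576
gripper_force: 0.0
```

Emit:
play_rows:
  increments: "0 0 0.003 0 0 0 -0.35;0 0 0.005 0 0 0 -0.35;0 0 0.005 0 0 0 -0.35"

```text
t: 15.22
position: [0.5231, -0.4916, -0.0061]
tcp_rot: [0.0, 1.0, 0.0, 0.0]
contact_force: [-1.8, 1.2, 5.7]
width: 0.0576
gripper_force: 2.5
```

Emit:
play_rows:
  increments: "0 0 0.003 0 0 0 -0.35;0 0 0.005 0 0 0 -0.35;0 0 0.005 0 0 0 -0.35"

```text
t: 15.6
position: [0.5231, -0.4916, -0.0061]
tcp_rot: [-0.0, 1.0, -0.0, 0.0]
contact_force: [-4.6, 4.8, 16.8]
width: 0.0578
gripper_force: 8.3
```

Emit:
play_rows:
  increments: "0 0 0.003 0 0 0 -0.35;0 0 0.005 0 0 0 -0.35;0 0 0.005 0 0 0 -0.35"

```text
t: 15.98
position: [0.5231, -0.4916, -0.0063]
tcp_rot: [-0.0, 1.0, -0.0, -0.0]
contact_force: [-8.1, 8.4, 28.9]
width: 0.0577
gripper_force: 14.0
```

Contact came at a reported z of −6 mm, so the tips are 6 mm above the reported TCP at this opening. The images also show the fingers about 6 mm toward +x. I correct for both and take the narrow saucer.

Emit:
play_rows:
  increments: "0 0 -0.03 0 0 0 -0.6;0 0 -0.1 0 0 0 -0.6;0 0 -0.2 0 0 0 -0.6;0 -0.06 -0.22 0 0 0 -0.6;-0.005 -0.15 -0.22 0 0 0 -0.6;-0.011 -0.22 -0.22 0 0 0 -0.6;-0.011 -0.24 -0.22 0 0 0 -0.6;-0.011 -0.24 -0.18 0 0 0 -0.6;-0.011 -0.24 -0.12 0 0 0 -0.6;-0.011 -0.24 -0.08 0 0 0 -0.6;-0.011 -0.24 -0.0594 0 0 0 -0.6;-0.011 -0.24 -0.0594 0 0 0 -0.6"

```text
t: 17.48
position: [0.5169, -0.3718, 0.0168]
tcp_rot: [-0.0, 1.0, -0.0, -0.001]
contact_force: [0.2, 0.7, 0.3]
width: 0.0687
gripper_force: 0.0
```

Emit:
play_rows:
  increments: "0 0 0 0 0 0 -0.5;0 0 0 0 0 0 -0.4;0 0 0 0 0 0 -0.3;0 0 0 0 0 0 0;0 0 0 0 0 0 0.2;0 0 0 0 0 0 0.2"
  squeeze: 40

```text
t: 18.23
position: [0.5182, -0.3719, 0.0195]
tcp_rot: [0.0, 1.0, 0.0, 0.001]
contact_force: [-0.4, 1.2, 5.7]
width: 0.0547
gripper_force: 40.7
```

Gripped. Lifting, then carrying in two legs.

Emit:
play_rows:
  increments: "0 0 -0.01 0 0 0 0.2;0 0 -0.03 0 0 0 0.2;0 0 -0.08 0 0 0 0.2;0 0 -0.14 0 0 0 0.2;0 0 -0.19 0 0 0 0.2;0 -0.03 -0.2 0 0 0 0.2;0 -0.08 -0.2 0 0 0 0.2;-0.01 -0.15 -0.2 0 0 0 0.2;-0.02 -0.23 -0.2 0 0 0 0.2;-0.03 -0.31 -0.2 0 0 0 0.2;-0.04 -0.38 -0.2 0 0 0 0.2;-0.05 -0.44 -0.2 0 0 0 0.2"

```text
t: 19.73
position: [0.4911, -0.1484, 0.1169]
tcp_rot: [-0.001, 1.0, 0.001, -0.001]
contact_force: [-0.4, -0.2, -1.0]
width: 0.0543
gripper_force: 42.3
```

```bash
python3 - <<'E'
from h import *
t=grab("top");s=grab("side")
st=read_state();print(st["position"],st["width"],st["gripper_force"])
cv2.imwrite("pics/g7.png",np.hstack([crop(t["color"],455,199,7,20,30),crop(t["color"],380,215,7,35,30)]))
E
```

```text
[ 0.49100142 -0.14590318  0.11678268] 0.05452059722197845 42.3593536298722
```

View pics/g7.png

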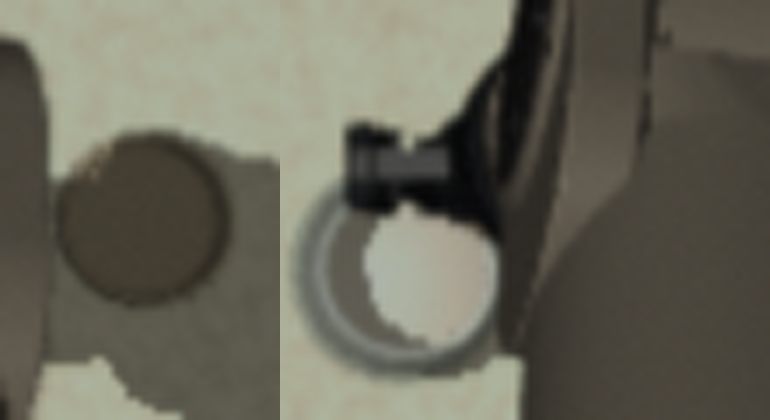

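```bash
python3 - <<'E'
from h import *
t=dict(np.load("top.npz"));s=dict(np.load("side.npz"))
w=(.497,-.147)
L=[(*w,.136,.057),(*w,.110,.038)]
a=crop(t["color"],380,205,6,33,45,[circ(t,*q) for q in L])
p=proj(s,[(*w,.12)])[0].astype(int);print(p)
b=crop(s["color"],*p,6,33,45,[circ(s,*q) for q in L])
e=cv2.convertScaleAbs(crop(t["color"],455,199,6,33,45),alpha=2.2)
print((s["color"].shape))
e2=cv2.convertScaleAbs(crop(s["color"],328,340,6,33,45),alpha=2.) 
top=np.hstack([a,b]);bot=np.hstack([e,e2])
I=cv2.resize(np.hstack([top,bot]),None,fx=.5,fy=.5,interpolation=cv2.INTER_AREA)
cv2.imwrite("pics/g8.png",I[:, :]);print(I.shape)
E
```

```text
[308 216]
(400, 640, 3)
(270, 792, 3)
```

View pics/g8.png

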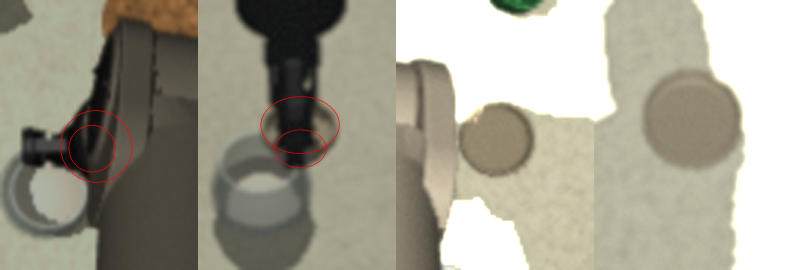

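The side view shows the narrow saucer held where predicted, with the wide saucer alone on the shelf.

Emit:
play_rows:
  increments: "-0.01 -0.03 0 0 0 0 0.2;-0.03 -0.1 0 0 0 0 0.2;-0.05 -0.18 0 0 0 0 0.2;-0.075 -0.26 0 0 0 0 0.2;-0.1 -0.34 0 0 0 0 0.2;-0.125 -0.42 0 0 0 0 0.2;-0.15 -0.5 0 0 0 0 0.2;-0.18 -0.59 0 0 0 0 0.2;-0.21 -0.68 0 0 0 0 0.2;-0.235 -0.765 0 0 0 0 0.2;-0.255 -0.825 0 0 0 0 0.2;-0.259 -0.843 0 0 0 0 0.2"

```text
t: 21.32
position: [0.3618, 0.2715, 0.1176]
tcp_rot: [-0.0, 1.0, 0.001, -0.0]
contact_force: [-0.6, -0.7, -0.9]
width: 0.0544
gripper_force: 42.4
```

Emit:
play_rows:
  increments: "0 0 0.03 0 0 0 0.2;0 0 0.08 0 0 0 0.2;0 0 0.13 0 0 0 0.2;0 0 0.17 0 0 0 0.2;0 0 0.19 0 0 0 0.2;0 0 0.2 0 0 0 0.2;0 0 0.204 0 0 0 0.2;0 0 0.206 0 0 0 0.2;0 0 0.206 0 0 0 0.2"

```text
t: 22.45
position: [0.3632, 0.2699, 0.0155]
tcp_rot: [0.0, 1.0, -0.0, 0.0]
contact_force: [-0.9, -1.2, 4.5]
width: 0.0545
gripper_force: 42.8
```

Emit:
play_rows:
  increments: "0 0 0 0 0 0 -0.2;0 0 0 0 0 0 -0.4;0 0 0 0 0 0 -0.6;0 0 0 0 0 0 -0.6;0 0 -0.02 0 0 0 -0.6;0 0 -0.1 0 0 0 -0.6;0 0 -0.18 0 0 0 -0.6;0 0 -0.23 0 0 0 -0.6;0.04 0.12 -0.23 0 0 0 -0.7;0.08 0.24 -0.23 0 0 0 -0.7;0.12 0.36 -0.23 0 0 0 -0.8;0.16 0.48 -0.23 0 0 0 -0.8"

```text
t: 23.95
position: [0.4426, 0.0311, 0.1308]
tcp_rot: [-0.0, 1.0, 0.0, 0.001]
contact_force: [1.0, 0.9, -0.5]
width: 0.0768
gripper_force: 0.0
```

```bash
python3 - <<'E'
from h import *
t=grab("top");s=grab("side")
st=read_state();print(st["position"],st["width"])
for c,(u,v),n in((t,(218,261),"t"),(s,(265,145),"s")):
    W=30;g=c["color"].astype(int);sub=g[v-W:v+W,u-W:u+W]
    # saucer: warm pixels (R-B) vs slate
    M=((sub[...,2]-sub[...,0]>14)&(sub[...,2]-sub[...,1]>0)).astype(np.uint8)
    k,l,stt,ce=cv2.connectedComponentsWithStats(M)
    i=1+np.argmax(stt[1:,4]);print(n,stt[i],ce[i]+[u-W,v-W],ray(c,[ce[i]+[u-W,v-W]],.025))
a=crop(t["color"],218,261,6,33,30,[circ(t,.369,.27,.032,.057)]);b=crop(s["color"],265,145,6,33,30,[circ(s,.369,.27,.032,.057)])
# left: later wide saucer check
cv2.imwrite("pics/g9.png",np.hstack([a,b]))
E
```

```text
[0.44353408 0.02581897 0.13051232] 0.07651107165967243
t [ 19  21  21  22 362] [217.07458564 261.98342541] [[0.36822404 0.26912116 0.025     ]]
s [   0    0   60   60 2263] [257.29650906 146.74856385] [[0.35322177 0.24281983 0.025     ]]
```

The narrow saucer measures (.368,.269) against a slate centre of (.369,.270), and its blob is the right size. Now the wide saucer.

Emit:
play_rows:
  increments: "0.02 0.1 0 0 0 0 -1;0.04 0.22 0 0 0 0 -1;0.065 0.34 0 0 0 0 -1;0.09 0.46 0 0 0 0 -1;0.11 0.58 0 0 0 0 -1;0.13 0.7 0 0 0 0 -1;0.153 0.802 0 0 0 0 -1;0.153 0.802 0 0 0 0 -1;0.153 0.802 0.06 0 0 0 -1;0.153 0.802 0.14 0 0 0 -1;0.153 0.802 0.2 0 0 0 -1;0.153 0.802 0.2 0 0 0 -1"

```text
t: 25.55
position: [0.5171, -0.3649, 0.0277]
tcp_rot: [-0.002, 1.0, 0.001, -0.002]
contact_force: [-0.4, 1.2, 0.7]
width: 0.0851
gripper_force: 0.0
```

Emit:
play_rows:
  increments: "0 0 0.02 0 0 0 -1;0 0 0.04 0 0 0 -1;0 0 0.055 0 0 0 -1;0 0 0.063 0 0 0 -1;0 0 0.063 0 0 0 -1;0 0 0.063 0 0 0 -0.8;0 0 0.063 0 0 0 -0.6;0 0 0.063 0 0 0 -0.4;0 0 0.063 0 0 0 0;0 0 0.063 0 0 0 0;0 0 0.063 0 0 0 0"
  squeeze: 40

```text
t: 26.92
position: [0.5189, -0.3687, -0.0006]
tcp_rot: [0.0, 1.0, -0.0, 0.001]
contact_force: [-0.9, -0.9, 5.9]
width: 0.064
gripper_force: 43.9
```

Emit:
play_rows:
  increments: "0 0 -0.01 0 0 0 0;0 0 -0.04 0 0 0 0;0 0 -0.09 0 0 0 0;0.01 -0.02 -0.12 0 0 0 0;0.05 -0.08 -0.12 0 0 0 0;0.1 -0.155 -0.12 0 0 0 0;0.15 -0.23 -0.12 0 0 0 0;0.18 -0.28 -0.12 0 0 0 0;0.191 -0.297 -0.12 0 0 0 0;0.191 -0.297 -0.12 0 0 0 0"

```text
t: 28.18
position: [0.614, -0.2193, 0.0584]
tcp_rot: [0.0, 1.0, 0.001, -0.0]
contact_force: [-0.8, 0.2, -1.5]
width: 0.0644
gripper_force: 44.3
```

Emit:
play_rows:
  increments: "0 0 0.02 0 0 0 0;0 0 0.05 0 0 0 0;0 0 0.08 0 0 0 0;0 0 0.098 0 0 0 0;0 0 0.104 0 0 0 0;0 0 0.107 0 0 0 0;0 0 0.107 0 0 0 0"

```text
t: 29.05
position: [0.6143, -0.2198, 0.0054]
tcp_rot: [0.0, 1.0, 0.0, 0.0]
contact_force: [-0.8, 0.1, 2.4]
width: 0.0643
gripper_force: 44.5
```

Emit:
play_rows:
  increments: "0 0 0 0 0 0 -0.7;0 0 0 0 0 0 -0.85;0 0 0 0 0 0 -1;0 0 0 0 0 0 -1;0 0 -0.02 0 0 0 -1;0 0 -0.1 0 0 0 -1;0 0 -0.2 0 0 0 -1;0 0 -0.25 0 0 0 -1;0 0.12 -0.26 0 0 0 -0.8;0 0.24 -0.26 0 0 0 -0.8;0 0.36 -0.26 0 0 0 -0.8;0 0.474 -0.26 0 0 0 -0.8"

```text
t: 30.55
position: [0.6139, -0.4588, 0.1359]
tcp_rot: [0.0, 1.0, -0.0, 0.001]
contact_force: [1.1, 0.1, 0.1]
width: 0.0771
gripper_force: 0.0
```

Emit:
play_rows:
  increments: "0 0 0 0 0 0 -0.8;0 0 0 0 0 0 -0.8"

```text
t: 30.8
position: [0.6143, -0.456, 0.135]
tcp_rot: [-0.001, 1.0, 0.0, 0.0]
contact_force: [1.3, 0.3, 0.8]
width: 0.0771
gripper_force: 0.0
```

```bash
python3 - <<'E'
from h import *
t=grab("top");s=grab("side")
st=read_state();print(st["position"],st["width"])
ims=[]
for c,(u,v),(u2,v2) in((t,(398,167),(463,150)),(s,(365,270),(390,330))):
    ims.append(np.hstack([crop(c["color"],u,v,7,27,25,[circ(c,.619,-.2215,.026,.068)]),crop(c["color"],u2,v2,7,27,25,[circ(c,.6576,-.3897,.052,.047)])]))
cv2.imwrite("pics/g10.png",np.vstack(ims))
E
```

```text
[ 0.6152487  -0.4541573   0.13516821] 0.07687311467051926
```

View pics/g10.png

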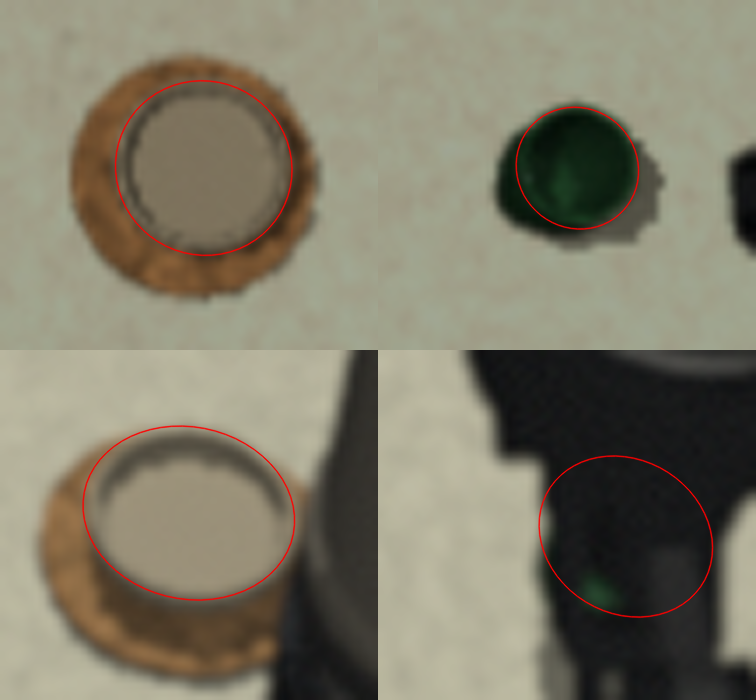

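The wide saucer sits on the cork at about (.6185,-.221), within 2 mm of centre. The cup stands upright at (.6576,-.3897). Next I grasp the cup, deeper this time.

Emit:
play_rows:
  increments: "0.04 -0.07 0 0 0 0 -0.8;0.079 -0.14 0 0 0 0 -0.8;0.079 -0.14 0 0 0 0 -0.8;0.079 -0.14 0.05 0 0 0 -0.8;0.079 -0.14 0.12 0 0 0 -0.8;0.079 -0.14 0.18 0 0 0 -0.8;0.079 -0.14 0.21 0 0 0 -0.8;0.079 -0.14 0.217 0 0 0 -0.8;0.079 -0.14 0.217 0 0 0 -0.8;0.079 -0.14 0.217 0 0 0 -0.8"

```text
t: 32.15
position: [0.6545, -0.3873, 0.0281]
tcp_rot: [0.001, 1.0, 0.0, 0.001]
contact_force: [-0.1, -0.1, 0.8]
width: 0.0768
gripper_force: 0.0
```

Emit:
play_rows:
  increments: "0 0 0 0 0 0 -0.5;0 0 0 0 0 0 -0.3;0 0 0 0 0 0 -0.1;0 0 0 0 0 0 0.2;0 0 0 0 0 0 0.5;0 0 0 0 0 0 0.5;0 0 0 0 0 0 0.5"
  squeeze: 35

```text
t: 33.02
position: [0.6538, -0.387, 0.0271]
tcp_rot: [0.0, 1.0, 0.0, 0.0]
contact_force: [-1.0, 0.6, 5.3]
width: 0.0465
gripper_force: 36.2
```

Emit:
play_rows:
  increments: "0 0 -0.01 0 0 0 0.5;0 0 -0.04 0 0 0 0.5;0 0 -0.09 0 0 0 0.5;0 -0.01 -0.14 0 0 0 0.5;-0.01 -0.05 -0.16 0 0 0 0.5;-0.03 -0.12 -0.16 0 0 0 0.5;-0.05 -0.2 -0.16 0 0 0 0.5;-0.065 -0.27 -0.16 0 0 0 0.5;-0.075 -0.32 -0.16 0 0 0 0.5;-0.078 -0.335 -0.16 0 0 0 0.5;-0.078 -0.335 -0.16 0 0 0 0.5"

```text
t: 34.4
position: [0.6146, -0.2195, 0.1065]
tcp_rot: [0.0, 1.0, 0.0, 0.0]
contact_force: [0.8, -1.2, -1.2]
width: 0.0469
gripper_force: 36.1
```

```bash
python3 - <<'E'
from h import *
t=grab("top");s=grab("side");st=read_state();print(st["position"],st["width"])
for n,c,z in(("top",t,.132),("side",s,.132)):
    g=c["color"].astype(int);M=((g[...,1]-g[...,2]>12)&(g[...,1]-g[...,0]>5)&(g[...,1]<130)).astype(np.uint8)
    k,l,q,ce=cv2.connectedComponentsWithStats(M);i=1+np.argmax(q[1:,4])
    b=q[i];print(n,b,"left/right/top/bottom world",ray(c,[(b[0]-.5,b[1]+b[3]/2),(b[0]+b[2]-.5,b[1]+b[3]/2),(b[0]+b[2]/2,b[1]+b[3]-.5)],z).round(4).tolist())
E
```

```text
[ 0.61447499 -0.22115825  0.10639187] 0.04651585814362969
top [400 163  12   5  42] left/right/top/bottom world [[0.5998, -0.2012, 0.132], [0.5994, -0.2303, 0.132], [0.5947, -0.2168, 0.132]]
side [359 232   6  21  78] left/right/top/bottom world [[0.5957, -0.2346, 0.132], [0.6079, -0.2352, 0.132], [0.5993, -0.2603, 0.132]]
```

The cup centre measures x≈.6185 in both views, in line with the saucer. Lowering.

Emit:
play_rows:
  increments: "0 0 0.03 0 0 0 0.5;0 0 0.07 0 0 0 0.5;0 0 0.1 0 0 0 0.5;0 0 0.118 0 0 0 0.5;0 0 0.124 0 0 0 0.5;0 0 0.126 0 0 0 0.5;0 0 0.126 0 0 0 0.5"

```text
t: 35.38
position: [0.615, -0.2193, 0.0439]
tcp_rot: [0.0, 1.0, 0.0, 0.001]
contact_force: [0.0, -0.2, -1.4]
width: 0.0463
gripper_force: 36.1
```

Emit:
play_rows:
  increments: "0 0 0 0 0 0 0.1;0 0 0 0 0 0 -0.15;0 0 0 0 0 0 -0.4;0 0 0 0 0 0 -0.7;0 0 0 0 0 0 -0.7;0 0 -0.03 0 0 0 -0.7;0 0 -0.1 0 0 0 -0.7;0 0 -0.18 0 0 0 -0.7;0 0 -0.22 0 0 0 -0.7;-0.1 0.05 -0.22 0 0 0 0;-0.22 0.1 -0.22 0 0 0 0;-0.34 0.14 -0.22 0 0 0 0"

```text
t: 36.88
position: [0.4455, -0.289, 0.1534]
tcp_rot: [0.0, 1.0, -0.0, -0.0]
contact_force: [-0.0, -1.3, 0.5]
width: 0.043
gripper_force: 0.0
```

Emit:
play_rows:
  increments: "-0.1 0.04 0 0 0 0 0;-0.1 0.04 0 0 0 0 0;-0.1 0.04 0 0 0 0 0"

```text
t: 37.25
position: [0.3983, -0.3079, 0.1536]
tcp_rot: [0.0, 1.0, 0.0, 0.001]
contact_force: [0.1, 1.1, 0.1]
width: 0.0428
gripper_force: 0.0
```

```bash
cat > chk.py <<'E'
from h import *
def fit(c,kind,z,d,p0,sig=1.5):
    """centre of a circle of diameter d at height z maximising the colour gradient along its projected edge"""
    from scipy.optimize import minimize
    g=cv2.GaussianBlur(c["color"],(0,0),1).astype(float)
    gr=np.sqrt(sum(cv2.Sobel(g[...,i],cv2.CV_64F,1,0)**2+cv2.Sobel(g[...,i],cv2.CV_64F,0,1)**2 for i in range(3)))
    f=lambda p:-cv2.remap(gr.astype(np.float32),circ(c,p[0],p[1],z,d).astype(np.float32)[:,None],None,cv2.INTER_LINEAR).mean()
    G=[(p0[0]+a,p0[1]+b) for a in np.arange(-.01,.0101,.002) for b in np.arange(-.01,.0101,.002)]
    return minimize(f,min(G,key=f),method="Nelder-Mead",options=dict(xatol=1e-4)).x.round(4)
E
python3 - <<'E'
from chk import *
t=grab("top");s=grab("side");st=read_state();print(st["position"],st["width"])
for n,c in(("top",t),("side",s)):
    print(n,"cup",fit(c,0,.068,.047,(.619,-.221)),"wide",fit(c,0,.026,.068,(.619,-.221)),"lid",fit(c,0,.012,.068,(.381,-.3155)),"bowl belly",fit(c,0,.03,.084,(.466,-.116)),"rim",fit(c,0,.062,.058,(.466,-.116)))
E
```

```text
[ 0.39917564 -0.30733049  0.15342625] 0.04290509918343538
top cup [ 0.6165 -0.2177] wide [ 0.6185 -0.2374] lid [ 0.3798 -0.3157] bowl belly [ 0.4654 -0.1184] rim [ 0.4645 -0.1191]
side cup [ 0.6197 -0.2227] wide [ 0.6197 -0.199 ] lid [ 0.3825 -0.3257] bowl belly [ 0.4658 -0.1133] rim [ 0.4411 -0.1082]
```

The cup is placed at about (.618,-.220). Now the lid knob.

Emit:
play_rows:
  increments: "-0.035 0.011 0 0 0 0 0;-0.035 0.011 0.06 0 0 0 0;-0.035 0.011 0.13 0 0 0 0;-0.035 0.011 0.19 0 0 0 0;-0.035 0.011 0.24 0 0 0 0;-0.035 0.011 0.262 0 0 0 0;-0.035 0.011 0.27 0 0 0 0;-0.035 0.011 0.27 0 0 0 0"

```text
t: 38.35
position: [0.3804, -0.314, 0.0188]
tcp_rot: [0.0, 1.0, 0.0, 0.0]
contact_force: [-0.5, 0.3, 0.4]
width: 0.0425
gripper_force: 0.0
```

Emit:
play_rows:
  increments: "0 0 0 0 0 0 0.2;0 0 0 0 0 0 0.35;0 0 0 0 0 0 0.5;0 0 0 0 0 0 0.7;0 0 0 0 0 0 1;0 0 0 0 0 0 1;0 0 0 0 0 0 1"
  squeeze: 40

```text
t: 39.22
position: [0.3803, -0.3138, 0.0188]
tcp_rot: [0.0, 1.0, 0.0, 0.0]
contact_force: [-0.6, 0.7, 5.4]
width: 0.0181
gripper_force: 39.1
```

```bash
python3 - <<'E'
from chk import *
t=grab("top");s=grab("side");st=read_state();print(st["position"],st["width"],st["contact_force"])
for n,c in(("top",t),("side",s)): print(n,"lid",fit(c,0,.012,.068,(.381,-.3155)))
E
```

```text
[ 0.38031084 -0.3137827   0.01878798] 0.018336247302995278 [-0.15199937  0.50980583  5.75333425]
top lid [ 0.3799 -0.3107]
side lid [ 0.3824 -0.3249]
```

Knob gripped. I release briefly to measure where self-centring left the lid.

Emit:
play_rows:
  increments: "0 0 0 0 0 0 0.6;0 0 0 0 0 0 0.2;0 0 0 0 0 0 0;0 0 -0.03 0 0 0 0;0 0 -0.12 0 0 0 0;0 0 -0.24 0 0 0 0;0.08 0.04 -0.26 0 0 0 0;0.16 0.12 -0.26 0 0 0 0;0.2 0.22 -0.26 0 0 0 0;0.2 0.3 -0.26 0 0 0 0;0.2 0.3 -0.26 0 0 0 0"

```text
t: 40.7
position: [0.4783, -0.4679, 0.149]
tcp_rot: [0.002, 1.0, -0.003, -0.0]
contact_force: [0.3, -0.1, 0.6]
width: 0.0429
gripper_force: 0.0
```

```bash
python3 - <<'E'
from chk import *
t=grab("top");s=grab("side");st=read_state();print(st["position"],st["width"])
for n,c in(("top",t),("side",s)):
    print(n,"lid",fit(c,0,.012,.068,(.381,-.3145)),fit(c,0,.012,.068,(.381,-.3145)),"bowl",fit(c,0,.03,.084,(.466,-.116)))
    u,v=proj(c,[(.381,-.3145,.012)])[0].astype(int);g=c["color"].astype(int);W=20
    sub=g[v-W:v+W,u-W:u+W]
    M=(sub[...,1]-sub[...,0]<6).astype(np.uint8)
    k,l,q,ce=cv2.connectedComponentsWithStats(M);i=1+np.argmax(q[1:,4]);print(q[i],ce[i]+[u-W,v-W],ray(c,[ce[i]+[u-W,v-W]],.012)[0].round(4))
E
```

```text
[ 0.47987403 -0.46343407  0.14866896] 0.0425899229828673
top lid [ 0.381  -0.3169] [ 0.381  -0.3169] bowl [ 0.4654 -0.1184]
[  9  10  24  23 444] [436.61711712 253.97522523] [ 0.3804 -0.3158  0.012 ]
side lid [ 0.3913 -0.3241] [ 0.3913 -0.3241] bowl [ 0.5264 -0.1109]
[ 12   9  18  27 240] [256.54166667 313.64583333] [ 0.3805 -0.3166  0.012 ]
```

The lid is unmoved at (.3806,-.3158), so the grip is centred. I regrasp it and carry it to the bowl, Δ=(.0854,.1997).

Emit:
play_rows:
  increments: "-0.08 -0.12 0 0 0 0 0;-0.16 -0.24 0 0 0 0 0;-0.2 -0.3 0 0 0 0 0;-0.2 -0.3 0 0 0 0 0;-0.2 -0.3 0.08 0 0 0 0;-0.2 -0.3 0.16 0 0 0 0;-0.2 -0.3 0.23 0 0 0 0;-0.2 -0.3 0.26 0 0 0 0;-0.2 -0.3 0.26 0 0 0 0;-0.2 -0.3 0.26 0 0 0 0"

```text
t: 42.05
position: [0.3813, -0.3144, 0.0196]
tcp_rot: [0.001, 1.0, 0.0, 0.001]
contact_force: [0.5, -0.4, -0.4]
width: 0.0429
gripper_force: 0.0
```

Emit:
play_rows:
  increments: "0 0 0 0 0 0 0.2;0 0 0 0 0 0 0.4;0 0 0 0 0 0 0.6;0 0 0 0 0 0 1;0 0 0 0 0 0 1;0 0 0 0 0 0 1;0 0 -0.01 0 0 0 1;0 0 -0.04 0 0 0 1;0 0 -0.1 0 0 0 1;0 0 -0.16 0 0 0 1;0 0 -0.2 0 0 0 1;0 0 -0.2 0 0 0 1"

```text
t: 43.55
position: [0.3813, -0.3145, 0.1204]
tcp_rot: [0.001, 1.0, 0.0, 0.002]
contact_force: [0.8, -0.2, -1.4]
width: 0.0178
gripper_force: 39.1
```

Emit:
play_rows:
  increments: "0.01 -0.02 0 0 0 0 1;0.03 -0.07 0 0 0 0 1;0.06 -0.13 0 0 0 0 1;0.09 -0.2 0 0 0 0 1;0.12 -0.27 0 0 0 0 1;0.15 -0.34 0 0 0 0 1;0.165 -0.385 0 0 0 0 1;0.171 -0.399 0 0 0 0 1;0.171 -0.399 0 0 0 0 1;0.171 -0.399 0 0 0 0 1"

```text
t: 44.8
position: [0.4648, -0.1153, 0.118]
tcp_rot: [0.0, 1.0, -0.001, -0.0]
contact_force: [-0.6, 0.1, -1.8]
width: 0.0179
gripper_force: 39.2
```

```bash
python3 - <<'E'
from chk import *
t=grab("top");s=grab("side");st=read_state();print(st["position"],st["width"],st["gripper_force"])
# metal disc in side view
q=proj(s,[(.466,-.116,.112)])[0].astype(int);print(q)
print("side lid",fit(s,0,.112,.068,(.466,-.116)),"top",fit(t,0,.112,.068,(.466,-.116)))
E
```

```text
[ 0.46505161 -0.11526871  0.11818308] 0.01825627386245267 39.159157276153564
[294 209]
side lid [ 0.465  -0.1197] top [ 0.4637 -0.1012]
```

Emit:
play_rows:
  increments: "0 0 0.02 0 0 0 1;0 0 0.045 0 0 0 1;0 0 0.065 0 0 0 1;0 0 0.076 0 0 0 1;0 0 0.08 0 0 0 1;0 0 0.083 0 0 0 1;0 0 0.083 0 0 0 1"

```text
t: 45.78
position: [0.4658, -0.1141, 0.077]
tcp_rot: [0.0, 1.0, 0.0, 0.0]
contact_force: [0.1, 0.2, -0.8]
width: 0.0178
gripper_force: 39.2
```

Emit:
play_rows:
  increments: "0 0 0.002 0 0 0 1;0 0 0.004 0 0 0 1;0 0 0.006 0 0 0 1;0 0 0.008 0 0 0 1;0 0 0.008 0 0 0 1"

```text
t: 46.4
position: [0.4656, -0.1141, 0.0731]
tcp_rot: [0.0, 1.0, 0.0, 0.0]
contact_force: [-0.9, 1.4, 2.0]
width: 0.0182
gripper_force: 39.5
```

Reported height is +54 mm with light contact, so the lid is seated. I release and retreat.

Emit:
play_rows:
  increments: "0 0 0 0 0 0 0.7;0 0 0 0 0 0 0.4;0 0 0 0 0 0 0.1;0 0 0 0 0 0 0;0 0 -0.03 0 0 0 0;0 0 -0.1 0 0 0 0;0 0 -0.18 0 0 0 0;0 0 -0.22 0 0 0 0;-0.02 0.1 -0.22 0 0 0 0;-0.04 0.24 -0.22 0 0 0 0;-0.06 0.38 -0.22 0 0 0 0;-0.08 0.5 -0.22 0 0 0 0"

```text
t: 47.9
position: [0.428, -0.3515, 0.1842]
tcp_rot: [0.0, 1.0, 0.0, 0.001]
contact_force: [1.2, 0.3, 0.1]
width: 0.0426
gripper_force: 0.0
```

Emit:
play_rows:
  increments: "0 0.05 0 0 0 0 0;0 0.1 0 0 0 0 0;0 0.1 0 0 0 0 0;0 0.1 0 0 0 0 0"

```text
t: 48.4
position: [0.4283, -0.3985, 0.1833]
tcp_rot: [-0.0, 1.0, 0.001, 0.0]
contact_force: [-0.9, 0.5, 0.6]
width: 0.0427
gripper_force: 0.0
```

```bash
python3 - <<'E'
from chk import *
t=grab("top");s=grab("side");st=read_state();print(st["position"],st["contact_force"])
for n,c in(("top",t),("side",s)):
    print(n,"lid",fit(c,0,.066,.068,(.466,-.116)),"cup",fit(c,0,.068,.047,(.618,-.221)),"saucer",fit(c,0,.026,.068,(.618,-.221)))
    u,v=proj(c,[(.466,-.116,.066)])[0].astype(int);g=c["color"].astype(int);W=20;sub=g[v-W:v+W,u-W:u+W]
    M=((sub[...,1]-sub[...,0]<6)).astype(np.uint8)
    k,l,q,ce=cv2.connectedComponentsWithStats(M);i=1+np.argmax(q[1:,4]);print(q[i],ray(c,[ce[i]+[u-W,v-W]],.066)[0].round(4))
    # bystanders: difference to first image
    f=cv2.imread(f"pics/{n}0.png");d=cv2.absdiff(f,c["color"]).max(2)
    for nm,(a,b) in dict(jug=((.50,.39)),holder=((.63,.19)),tin=((.63,0.0))).items():
        uu,vv=proj(c,[(a,b,.05)])[0].astype(int);print(nm,(d[vv-18:vv+18,uu-18:uu+18]>30).sum())
E
```

```text
[ 0.42844822 -0.39812599  0.18310402] [-0.58867088  0.21386029  0.27265305]
top lid [ 0.468  -0.1059] cup [ 0.6167 -0.2176] saucer [ 0.6184 -0.2373]
[  7   8  27  27 557] [ 0.4651 -0.1165  0.066 ]
jug 0
holder 0
tin 0
side lid [ 0.4664 -0.116 ] cup [ 0.6199 -0.2226] saucer [ 0.6314 -0.2026]
[  0   0  34  40 518] [ 0.451  -0.1227  0.066 ]
jug 491
holder 0
tin 0
```

```bash
python3 -c "
from plant import *
print(job_done())"
```

```text
the job is handed in; nothing more can be done
None
```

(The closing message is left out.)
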